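# Lever open the wafer case

### The arm

A 6-joint arm with a two-finger parallel gripper is mounted at the origin on the work surface. World frame = base frame: x ahead of the robot, y to its left, z up, the work surface at z = 0. Lengths are in m, angles in rad, forces in N, time in s.
With the tool pointing down it reaches from about 0.35 to 0.975 m from the base axis. Payload 4.9 kg.
Tool frame: the origin (TCP) lies between the finger pads; the fingertips stand 19 mm ahead of it and the grasp point (between the pads) is the TCP; z points along the fingers, y is the line along which they close (so a half turn about z gives the same grasp; the last joint's range is limited). The gripper opens to 85 mm and grips with 20 to 120 N. Pads are 22 mm wide; open, the fingers measure 114 mm over their backs; the gripper's body (76 mm by 85 mm) begins 54 mm behind the grasp point. The pads swing forward as they close: fully open they stand 13 mm farther back than shut.
Start: joints at [1.145, 0.053, 1.613, -0, 1.476, -0.119], TCP at [0.189, 0.596, 0.25] pointing down, gripper open.
Joint ranges: [-3.01, 3.01], [-1.01, 2.22], [0.06, 2.58], [-1.02, 4.17], [0.09, 2.62], [-3.14, 3.14]. Speed limits (rad/s): [2.57, 2.57, 3.14, 3.14, 3.14, 3.14].

### API

Orientations are given as a rotation vector (axis times angle).
In Python, from station import ctrl gives the robot as it stands. The module is installed in compiled form; this text tells all that it offers.
- The arm moves only by the tool servo_tool, never from a script. Its argument "increments" is a list that holds one entry, the list of rows, each a list of 5 numbers: the finger opening in cm, from 0 to 8.54, then the shift along the tool's x, y, z in cm, then the turn about the tool's z in degrees. A call has 1 to 5 rows; each row is the pose to reach, as a shift and turn from the pose commanded when the call began, along the tool's axes at that moment; what a row does not reach only later rows make up. A row lasts 1/10 s, in which the tool goes at most 50 mm and 8.59 degrees, less where a joint would pass 70% of its speed; a pose out of reach is approached as far as the arm can. A call with a gripper value outside its range is refused whole. The fingers move at their own pace and stop on an object; "newtons" is the grip in N (left out, the last holds). Time passes only in rows, so rows that repeat a pose let the fingers close. It gives the time, the measured TCP pose, the force, the opening and the grip force at its end, in the units of the state.
- ctrl.get_obs(): the state, without advancing time (a new reading comes with each control period).
- ctrl.get_image(name): name is "scene" or "top" or "wrist"; returns a dict with "img" (384x512x3 uint8, red, green, blue), "fx", "fy", "cx", "cy" (pixels), "rvec" (rotation vector, rad) and "tvec" (3), from world to camera coordinates, as OpenCV has them; the wrist camera has in their place "mount" (4x4, takes a point from camera to tool coordinates, whose origin is the TCP and whose axes are the flange's). Camera axes: x right, y down, z forward; pixel columns grow to the right and rows downward; lengths in m; the calibration is good to about 2 mm. A picture is of the moment at which its call begins: read the wrist's pose just before it. There is no depth.
- ctrl.finish_job(): hands the job in; it is judged then, once.
The state is a dict: "t": time; "q": joint angles; "dq": joint speeds; "effort": joint torques, N m; "tool_pos": TCP position; "tool_rot": TCP orientation; "contact_force": force on the tool from outside, world axes, zero at the start; "wrist_torque": the same for the moment, N m; "opening": finger opening in m; "grip_force": force on a finger pad.
Only numpy, scipy, OpenCV 4.12 (cv2) and the standard library are available. Lean on these libraries where they do the work, as an engineer would, in place of code of your own. Each camera call takes 0.05 s, during which the arm holds its last target. There are 200 camera calls.

### The job

Take the flat-bladed pry tool from its rest, slip its blade into the slot under the front edge of the larger wafer case's lid and lever the lid up until it stands at least 60 degrees open. Use only the blade for this, keeping the gripper off the case, and leave the smaller case shut. Then lay the pry tool back on the rest it came from.

Things in the scene. Friction and masses are not known exactly. Their poses are not given: they have to be found in the camera images.
- pry_center (a point): Centre of the pry tool's handle: black bar 96 long (x), 22 wide, 22 mm high; loose, about 90 g, lying level on its rest. x points along the tool to the blade, z up. The flat steel blade (72 long, 26 wide, 2 mm thick) runs straight on at mid-height; its tip is 120 mm from this point along +x. The other tool has the same handle but a thin round pointed shank.
- rest: The pry tool's fixed aluminium rest, 110 x 56 mm. Two supports, 40 mm before and behind its middle, 68 mm free between them for the fingers; flat tops 40 mm above the bench, 46 mm wide between 7 mm high end lips. The handle's centre lies 51 mm above the bench over its middle. Origin: middle of underside; x along the tool, z up. An equal rest holds the other tool.
- case: The larger of two wafer cases, fixed: white base, grey lid, 150 deep (x), 130 wide (y), 72 mm high. Origin: middle of underside, on the bench; x from front (robot's side) to hinge, z up. Over a solid front ledge a slot 46 to 62 mm above the bench runs the whole width under the lid, 30 mm deep from the front edge to a wall. The smaller case (105 x 95 x 54 mm) looks alike.
- lip (a point): Middle of the closed lid's front lower edge on the larger case: 75 mm in front of the case's origin, 62 mm above the bench. It is fixed to the base and does not move with the lid; axes as the case.
- case_lid (a joint): Angle of the larger case's lid, rad: 0 shut, 1.9 fully open. A flat plate 10 mm thick, hinged at the case's back edge, 150 mm behind the lip and 62 mm above the bench; its front swings up and back. The hinge is stiff: about 2 N at the lip opens it and it stays at whatever angle it is left.
- small_case_lid (a joint): Angle of the smaller case's lid in rad: 0 shut. It is to stay shut.
Things that resemble listed ones, but are neither listed nor needed, are in the scene too. What is shaped like the rest but blue or red is not meant.

How it is judged:
On the way:
1. the blade tool is lifting the larger case's lid (value of joint case_lid above 0.3 rad and contact force between pry and case above 0.3 N), for 0.1 s.
At the end, for the whole second after the job is handed in: The larger case's lid stands open (joint above 0.98 rad, about 56 degrees), the smaller case's lid is shut (below 0.05 rad), and the pry tool lies still on its rest: handle centre within 20 mm of the rest's middle, 46 to 57 mm above the bench, along the rest's x within 0.3 rad (value of joint case_lid above 0.98 rad and value of joint small_case_lid below 0.05 rad and z of pry_center in the frame of rest between 0.046 and 0.057 m and horizontal distance between pry_center and rest below 0.02 m and angle between the x axis of pry_center and the x axis of rest, either way round below 0.3 rad and linear speed of pry below 0.02 m/s); the robot touches nothing.
It fails at once if the gripper or arm pushes on the larger case (over 3 N) (contact force between any of the fingers, the arm and case above 3 N).
It fails at once if the smaller case's lid is raised (over 0.15 rad) (value of joint small_case_lid above 0.15 rad).
It also fails if it takes over 59 s, if anything falls off the work surface, if the arm or the gripper's body presses on something with over 40 N, if the wrist force passes 120 N, or if a joint passes its speed limit or range.

## Working session

There is one attempt and no reset: what is moved stays moved. The work goes in short steps, Python scripts to look and compute and a tool call to move; the robot and the scene stay as the last step left them, time stands still between calls to the robot, and variables do not carry over. Pictures are saved under pics/ and viewed, at most 13 in all, crops included, and the job is handed in when it is done.

Besides the shell and the picture viewer there is one more tool, called after ">>>" in YAML: its name, and indented under it one key for each argument. servo_tool: Moves the arm, as the interface text tells. Its arguments: {"type":"object","properties":{"increments":{"type":"array"},"newtons":{"type":"number"}},"required":["increments"]}

```bash
mkdir -p pics
cat > h.py <<'E'
import numpy as np, cv2
from station import ctrl
R=lambda v: cv2.Rodrigues(np.array(v,float))[0]
def snap(name,fn):
    o=ctrl.get_obs(); d=ctrl.get_image(name); cv2.imwrite('pics/'+fn+'.png',cv2.cvtColor(d['img'],cv2.COLOR_RGB2BGR))
    K=np.array([[d['fx'],0,d['cx']],[0,d['fy'],d['cy']],[0,0,1]])
    if name=='wrist':
        T=np.eye(4);T[:3,:3]=R(o['tool_rot']);T[:3,3]=o['tool_pos']
        M=T@np.array(d['mount']); Rc,c=M[:3,:3],M[:3,3]
    else:
        Rw=R(d['rvec']);Rc=Rw.T;c=-Rw.T@np.array(d['tvec'])
    np.savez('pics/'+fn+'.npz',K=K,Rc=Rc,c=c); return d['img']
def ray(fn,uv):
    z=np.load('pics/'+fn+'.npz'); v=z['Rc']@np.linalg.inv(z['K'])@np.array([*uv,1.]); return z['c'],v/np.linalg.norm(v)
def onz(fn,uv,h):
    c,v=ray(fn,uv); return c+v*(h-c[2])/v[2]
def tri(*obs):
    A=np.zeros((3,3));b=np.zeros(3);L=[]
    for fn,uv in obs:
        c,v=ray(fn,uv);P=np.eye(3)-np.outer(v,v);A+=P;b+=P@c;L.append((c,P))
    p=np.linalg.solve(A,b); return p,[np.linalg.norm(P@(p-c)) for c,P in L]
def proj(fn,p):
    z=np.load('pics/'+fn+'.npz'); q=z['K']@z['Rc'].T@(np.array(p)-z['c']); return q[:2]/q[2]
E
python3 - <<'E'
from h import *
print(ctrl.get_obs())
a=snap('scene','s0');b=snap('top','t0')
for f in('s0','t0'):
    z=np.load(f'pics/{f}.npz');print(z['c'],z['Rc'][:,2],z['K'][0,0])
for f,i in(('s0',a),('t0',b)): cv2.imwrite(f'pics/{f}b.png',cv2.resize(i[:,:,::-1],(800,600),interpolation=cv2.INTER_CUBIC))
E
```

```text
{'t': 0.0, 'q': array([ 1.14498198e+00,  5.33658484e-02,  1.61428328e+00, -3.84141758e-06,
        1.47600421e+00, -1.19021579e-01]), 'dq': array([-2.25520728e-05,  1.53203507e-03, -1.10564954e-04, -1.32459839e-03,
       -1.68450107e-03,  2.10386771e-05]), 'effort': array([ 1.69310515e-03, -3.93677080e+01, -3.70182288e+01,  2.84431763e-05,
        7.04649225e-03, -4.49773125e-06]), 'tool_pos': array([0.18852345, 0.59527986, 0.24906381]), 'tool_rot': array([-0.4799363 , -3.10415779,  0.00311861]), 'contact_force': array([-0.33301267,  1.47671027,  0.49483566]), 'wrist_torque': array([ 0.04495657, -0.01317859,  0.03431855]), 'grip_force': 0.0, 'opening': 0.08564020642693505}
[ 1.03340516 -0.84657153  0.91733766] [-0.39260148  0.63480347 -0.66549878] 471.8461281168959
[0.34999918 0.00376433 1.03450469] [ 0.1701165  -0.01063534 -0.98536656] 377.847025949161
```

View pics/s0b.png

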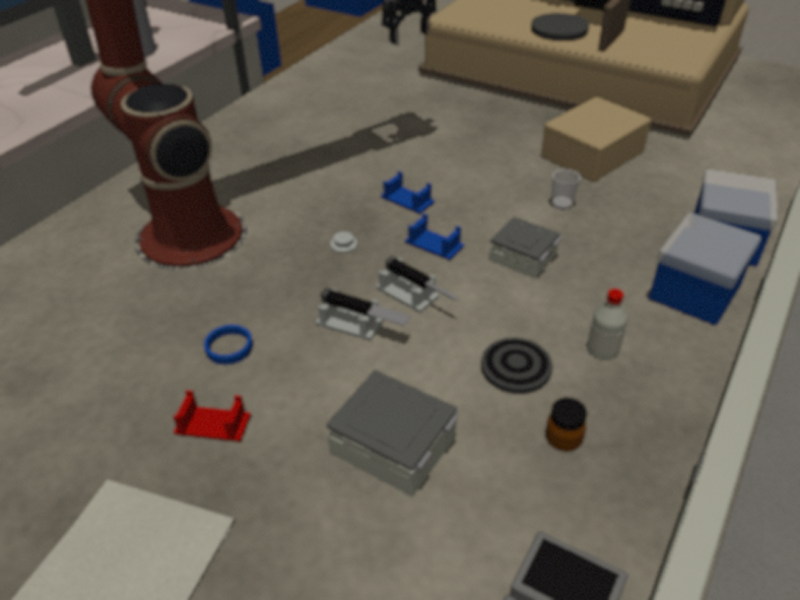

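View pics/t0b.png

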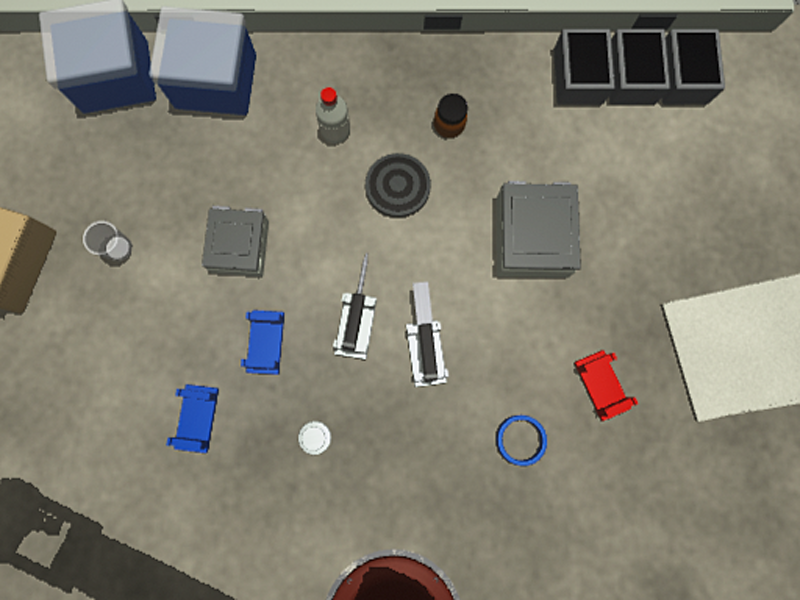

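The scene shows two cases: the larger at scene (392,430) and top (538,228), the smaller at scene (524,246) and top (235,240). It also shows two tools on white rests. The one at top (427,345) has a wide flat blade and is the pry tool. The one at top (356,320) has a thin shank. I'll confirm this in enlarged crops.

Run:
```python
from h import *
t=cv2.imread('pics/t0.png');s=cv2.imread('pics/s0.png')
# top crop x 250..380,y 105..255 ; scene crop 
c=t[110:255,200:390];cv2.imwrite('pics/tc.png',cv2.resize(c,None,fx=4.2,fy=4.2-0.1+0.0,interpolation=cv2.INTER_CUBIC) if 0 else cv2.resize(c,None,fx=4,fy=4,interpolation=cv2.INTER_CUBIC))
c=s[170:320,190:300+5];cv2.imwrite('pics/sc.png',cv2.resize(c,None,fx=4,fy=4,interpolation=cv2.INTER_CUBIC))
```

```text
(no output)
```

View pics/tc.png

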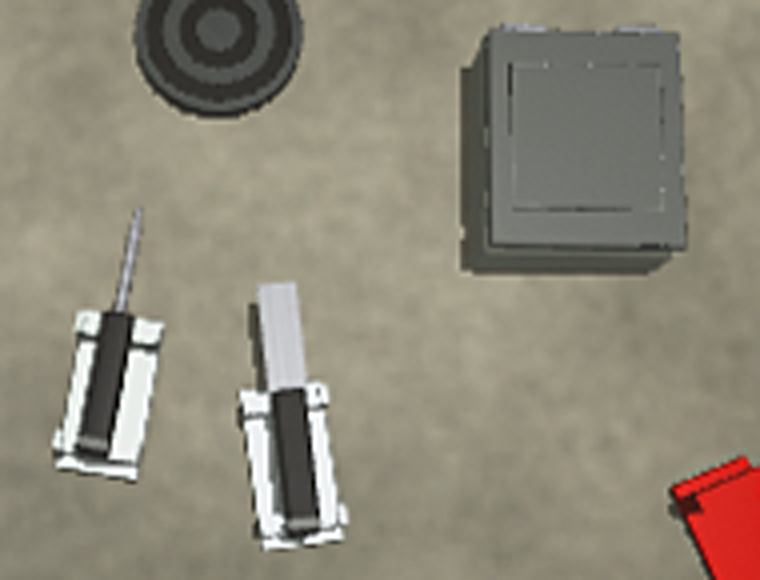

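View pics/sc.png

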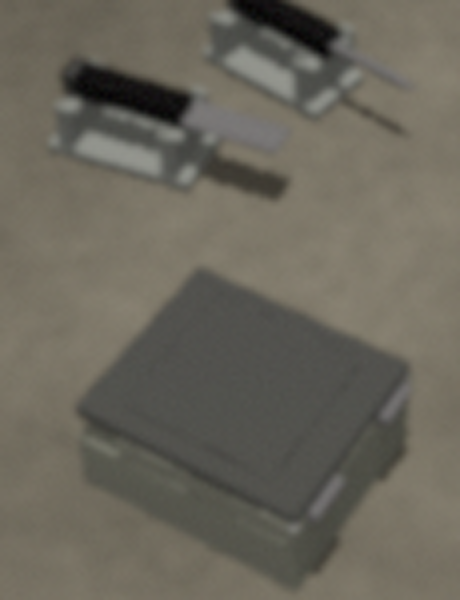

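The top crop confirms it: the flat-blade tool at (285,440) lies on a white rest, and the thin-shank tool at (108,380) is the other one. The larger case's lid corners are (490,30), (679,32), (686,249) and (491,247). Its hinge pads are on the far side, so the front faces the robot.

Run:
```python
from h import *
T=lambda u,v:('t0',((u+.5)/4-.5+200,(v+.5)/4-.5+110))
S=lambda u,v:('s0',((u+.5)/4-.5+190,(v+.5)/4-.5+170))
for n,a,b in [('tipL',T(257,285),S(287,131)),('tipR',T(296,283),S(276,153)),
 ('FL',T(491,247),S(200,268)),('FR',T(686,249),S(80,410)),('BL',T(490,30),S(408,365)),('BR',T(679,32),S(298,518))]:
    p,e=tri(a,b);print(n,p.round(4),np.round(e,4))
print('at z')
for n,a,h in [('tipL',T(257,285),.052),('tipR',T(296,283),.052),('rootL',T(272,388),.062),('rootR',T(304,386),.062),('rearL',T(287,522),.062),('rearR',T(319,520),.062),
 ('FL',T(491,247),.072),('FR',T(686,249),.072),('BL',T(490,30),.072),('BR',T(679,32),.072)]: print(n,onz(*a,h).round(4))
```

```text
tipL [ 0.5546 -0.0379  0.0493] [0.0016 0.0016]
tipR [ 0.5577 -0.0624  0.0498] [0.0008 0.0008]
FL [ 0.578  -0.1898  0.0665] [0.0013 0.0013]
FR [ 0.5766 -0.3181  0.0661] [0.0021 0.0021]
BL [ 0.7263 -0.1954  0.0685] [0. 0.]
BR [ 0.7244 -0.3219  0.0703] [0.0008 0.0008]
at z
tipL [ 0.5554 -0.0368  0.052 ]
tipR [ 0.5566 -0.0628  0.052 ]
rootL [ 0.4849 -0.0453  0.062 ]
rootR [ 0.4861 -0.0661  0.062 ]
rearL [ 0.3983 -0.0536  0.062 ]
rearR [ 0.3995 -0.0741  0.062 ]
FL [ 0.5757 -0.1895  0.072 ]
FR [ 0.5736 -0.3174  0.072 ]
BL [ 0.725  -0.1947  0.072 ]
BR [ 0.7231 -0.3218  0.072 ]
```

```bash
cat >> h.py <<'E'
def go(x,y,z,yaw):
    "print shift (cm) and turn (deg) to TCP x,y,z with tool x-axis at yaw (deg, mod 180 nearest -175..)"
    o=ctrl.get_obs();r=R(o['tool_rot']);p=np.array(o['tool_pos'])
    a=np.degrees(np.arctan2(r[1,0],r[0,0])); d=(yaw-a+180)%360-180
    print('t',round(o['t'],2),'pos',p.round(4),'yaw',round(a,2),'zaxis',r[:,2].round(3),'F',np.round(o['contact_force'],1),'open',round(o['opening'],4),'grip',round(o['grip_force'],1))
    print('shift cm',(r.T@(np.array([x,y,z])-p)*100).round(2),'turn',round(-d,2))
E
python3 -c "
from h import *
go(.437,-.06,.22,185.1)"
```

```text
t 0.1 pos [0.1885 0.5953 0.2492] yaw 162.42 zaxis [-0.001 -0.002 -1.   ] F [ 0.7  0.1 -0.1] open 0.0853 grip 0.0
shift cm [-43.48 -54.96   3.01] turn -22.68
```

>>> servo_tool:
  increments:
    - [[6,-2.9,-3.7,0.2,-4.5],[6,-5.8,-7.3,0.4,-9],[6,-8.7,-11,0.6,-13.5],[6,-11.6,-14.7,0.8,-18],[6,-14.5,-18.3,1,-22.7]]

```text
t: 0.6
tool_pos: [0.2717, 0.3757, 0.2396]
tool_rot: [0.147, -3.138, 0.001]
contact_force: [1.0, 0.0, 0.2]
opening: 0.06
grip_force: 0.0
```

```bash
python3 -c "
from h import *
go(.437,-.06,.22,185.1)"
```

```text
t 0.6 pos [0.2717 0.3757 0.2396] yaw -174.64 zaxis [-0.    -0.001 -1.   ] F [1.  0.  0.2] open 0.06 grip 0.0
shift cm [-12.39 -44.92   1.98] turn 0.26
```

>>> servo_tool:
  increments:
    - [[6,-1.2,-4.5,0.2,0],[6,-2.5,-9,0.4,0],[6,-3.7,-13.5,0.6,0],[6,-4.9,-18,0.8,0],[6,-6.1,-22.5,1,0]]

```text
t: 1.1
tool_pos: [0.3525, 0.1572, 0.2299]
tool_rot: [-0.141, 3.138, 0.0]
contact_force: [1.7, 0.2, 0.6]
opening: 0.0597
grip_force: 0.0
```

>>> servo_tool:
  increments:
    - [[6,-1.2,-4.5,0.2,0],[6,-2.5,-9,0.4,0],[6,-3.7,-13.5,0.6,0],[6,-5,-18,0.8,0],[6,-6.2,-22.4,1,0]]

```text
t: 1.6
tool_pos: [0.4344, -0.0607, 0.22]
tool_rot: [-0.139, 3.138, 0.0]
contact_force: [0.8, -0.5, 0.9]
opening: 0.0601
grip_force: 0.0
```

>>> servo_tool:
  increments:
    - [[6,0,0,0,0],[6,0,0,0,0]]

```text
t: 1.8
tool_pos: [0.434, -0.0593, 0.2196]
tool_rot: [0.137, -3.137, -0.002]
contact_force: [0.2, 0.3, 0.5]
opening: 0.06
grip_force: 0.0
```

Run:
```python
from h import *
go(.437,-.06,.051,185.1)
i=snap('wrist','w1'); cv2.imwrite('pics/w1b.png',cv2.resize(i[:,:,::-1],(800,600),interpolation=cv2.INTER_CUBIC))
for p in [(.437,-.0605,.062),(.5565,-.05,.052)]: print(proj('w1',p)*1.5625)
```

```text
t 1.8 pos [ 0.434  -0.0593  0.2196] yaw -175.01 zaxis [-0.002  0.001 -1.   ] F [0.2 0.3 0.5] open 0.06 grip 0.0
shift cm [-0.32 -0.12 16.86] turn -0.11
[400.90329639 297.40552481]
[401.24154129 458.78197823]
```

View pics/w1b.png

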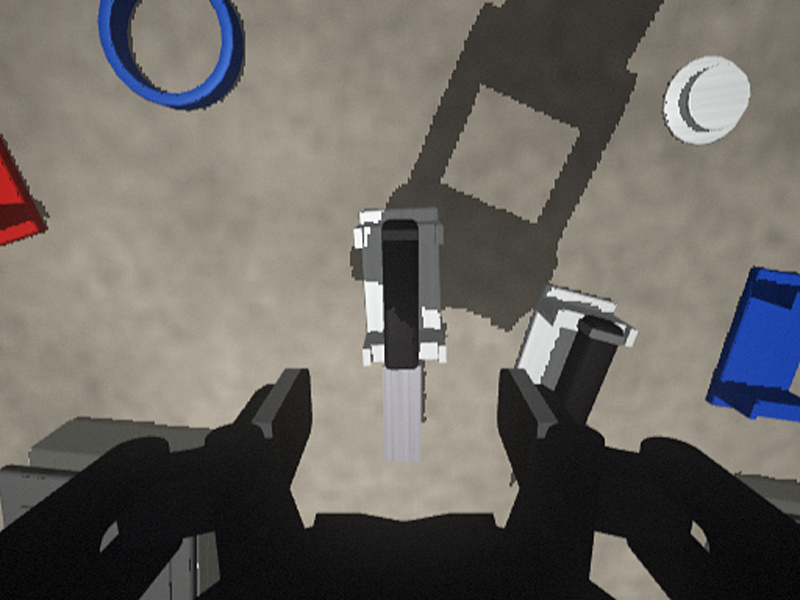

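The wrist view shows the flat-blade tool straight below, with its tip at (402,461), handle front at (401,368) and rear at (401,222). The rest spans rows 209–363. All of this agrees with the prediction.

Run:
```python
from h import *
W=lambda u,v:('w1',((u+.5)/1.5625-.5,(v+.5)/1.5625-.5))
T=lambda u,v:('t0',((u+.5)/4-.5+200,(v+.5)/4-.5+110))
print('tip',tri(W(402,461),T(276.5,284)),onz(*W(402,461),.052))
print('hfront',tri(W(401,368),T(289,387)),onz(*W(401,368),.062),'rear',onz(*W(401,222),.062))
print('rest',[onz(*W(u,v),.047).round(4) for u,v in((365,363),(446,361),(358,212),(440,209))])
```

```text
tip (array([ 0.55505565, -0.04966101,  0.0564949 ]), [np.float64(0.00011365947774257406), np.float64(0.0001136594777425419)]) [ 0.55802088 -0.04952941  0.052     ]
hfront (array([ 0.48634552, -0.05657548,  0.05545204]), [np.float64(0.00018401843841746296), np.float64(0.0001840184384175384)]) [ 0.4835872  -0.05660165  0.062     ] rear [ 0.39089696 -0.06458622  0.062     ]
rest [array([ 0.4883, -0.0808,  0.047 ]), array([ 0.482 , -0.0262,  0.047 ]), array([ 0.3884, -0.0917,  0.047 ]), array([ 0.3821, -0.0411,  0.047 ])]
```

>>> servo_tool:
  increments:
    - [[6,-0.3,-0.1,4,0],[6,-0.3,-0.1,8,0],[6,-0.3,-0.1,12,0],[6,-0.3,-0.1,15,0],[6,-0.3,-0.1,16.8,0]]

```text
t: 2.35
tool_pos: [0.4352, -0.057, 0.0494]
tool_rot: [0.145, -3.134, -0.003]
contact_force: [0.3, -0.4, -0.4]
opening: 0.06
grip_force: 0.0
```

>>> servo_tool:
  increments:
    - [[6,0,0,0,0],[0,0,0,0,0],[0,0,0,0,0],[0,0,0,0,0],[0,0,0,0,0]]
  newtons: 100

```text
t: 2.85
tool_pos: [0.439, -0.0596, 0.0545]
tool_rot: [-0.141, 3.135, -0.001]
contact_force: [-1.1, 1.4, 6.8]
opening: 0.0202
grip_force: 98.6
```

```bash
python3 -c "
from h import *
go(.437,-.0605,.14,185.1)"
```

```text
t 2.85 pos [ 0.439  -0.0596  0.0545] yaw -174.87 zaxis [ 0.004 -0.001 -1.   ] F [-1.1  1.4  6.8] open 0.0202 grip 98.6
shift cm [ 0.17 -0.08 -8.55] turn 0.03
```

>>> servo_tool:
  increments:
    - [[0,0,0,-1,0],[0,0,0,-3,0],[0,0,0,-6,0],[0,0,0,-9,0],[0,0,0,-9,0]]

```text
t: 3.35
tool_pos: [0.4403, -0.0604, 0.1479]
tool_rot: [-0.14, 3.129, -0.005]
contact_force: [0.2, 0.3, -0.9]
opening: 0.0204
grip_force: 97.7
```

Run:
```python
from h import *
# lip at front mid; case yaw -1.5
go(.415,-.248,.14,178.5)
i=snap('wrist','w2');cv2.imwrite('pics/w2b.png',cv2.resize(i[:,:,::-1],(800,600),interpolation=cv2.INTER_CUBIC))
```

```text
t 3.35 pos [ 0.4403 -0.0604  0.1479] yaw -174.89 zaxis [ 0.009 -0.003 -1.   ] F [ 0.2  0.3 -0.9] open 0.0204 grip 97.7
shift cm [  4.2  -18.46   0.82] turn 6.61
```

View pics/w2b.png

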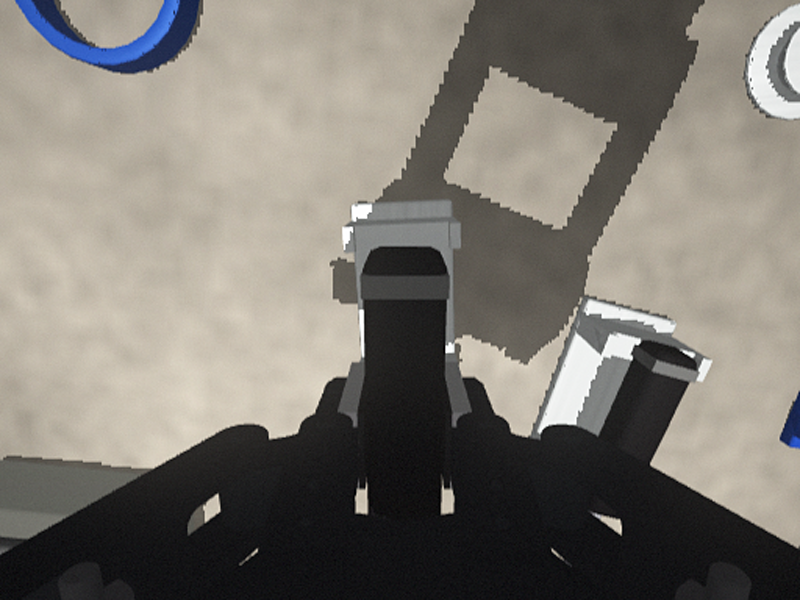

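The handle is held square in the pads: its sides are at columns 363 and 445, and it is upright. Next I move to the front of the slot.

>>> servo_tool:
  increments:
    - [[0,0.8,-4,0.2,1.5],[0,1.6,-8,0.4,3],[0,2.4,-12,0.6,4.5],[0,3.2,-16,0.8,6.6],[0,3.9,-18.6,0.8,6.6]]

```text
t: 3.9
tool_pos: [0.4137, -0.2498, 0.1326]
tool_rot: [-0.044, -3.139, -0.002]
contact_force: [-1.1, 0.2, -0.2]
opening: 0.0201
grip_force: 98.0
```

>>> servo_tool:
  increments:
    - [[0,0,0,2,0],[0,0,0,4,0],[0,0,0,6,0],[0,0,0,8,0],[0,0,0,8.6,0]]

```text
t: 4.4
tool_pos: [0.4126, -0.2462, 0.0445]
tool_rot: [-0.041, -3.136, -0.007]
contact_force: [0.3, 0.7, -1.7]
opening: 0.0205
grip_force: 98.1
```

>>> servo_tool:
  increments:
    - [[0,0,0,0,0],[0,0,0,0,0]]

```text
t: 4.6
tool_pos: [0.4153, -0.2482, 0.0486]
tool_rot: [0.041, 3.141, -0.0]
contact_force: [-0.0, -0.2, -1.8]
opening: 0.0205
grip_force: 98.1
```

Run:
```python
from h import *
go(.420,-.2495,.054,178.5)
t=snap('top','t3');s=snap('scene','s3')
print(ctrl.get_obs()['tool_pos'])
a=cv2.resize(t[150:250,280:380,::-1],(400,400),interpolation=cv2.INTER_CUBIC)
b=cv2.resize(s[230:330,190:290,::-1],(400,400),interpolation=cv2.INTER_CUBIC)
cv2.imwrite('pics/m3.png',np.hstack([a,b]))
```

```text
t 4.6 pos [ 0.4153 -0.2482  0.0486] yaw 178.52 zaxis [ 0. -0. -1.] F [-0.  -0.2 -1.8] open 0.0205 grip 98.1
shift cm [-0.47 -0.11 -0.54] turn 0.02
[ 0.41581782 -0.24866067  0.04947295]
```

View pics/m3.png

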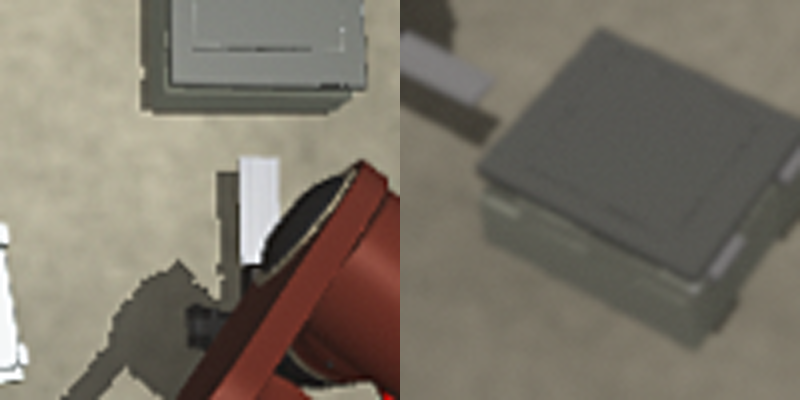

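Left (top view): the blade tip is at (240–279,156) and the lid's front edge runs (170–365,88). Right (scene view): the tip corners are (495,82) and (478,104). I'll triangulate the tip height.

Run:
```python
from h import *
T=lambda u,v:('t3',((u+.5)/4-.5+280,(v+.5)/4-.5+150))
S=lambda u,v:('s3',((u-400+.5)/4-.5+190,(v+.5)/4-.5+230))
for a,b in [(T(240,157),S(495,82)),(T(279,156),S(478,104)),(T(171,85),S(600,30)),(T(365,88),S(478,172))]:
    p,e=tri(a,b);print(p.round(4),np.round(e,4))
```

```text
[ 0.5341 -0.2402  0.0418] [0.0004 0.0004]
[ 0.5356 -0.264   0.0456] [0.0018 0.0018]
[ 0.579  -0.1903  0.0659] [0.0007 0.0007]
[ 0.5767 -0.3185  0.0649] [0.001 0.001]
```

>>> servo_tool:
  increments:
    - [[0,0,0,-0.5,0],[0,-1,0,-0.5,0],[0,-2,0,-0.5,0],[0,-2.9,0,-0.5,0],[0,-3.5,0,-0.5,0]]

```text
t: 5.2
tool_pos: [0.4514, -0.2491, 0.0535]
tool_rot: [0.04, 3.141, -0.0]
contact_force: [-0.3, -0.2, -0.9]
opening: 0.0202
grip_force: 98.1
```

>>> servo_tool:
  increments:
    - [[0,-0.6,0,0,0],[0,-1.2,0,0,0],[0,-1.8,0,0,0],[0,-2.4,0,0,0],[0,-2.8,0,0,0]]

```text
t: 5.7
tool_pos: [0.4786, -0.2498, 0.0533]
tool_rot: [0.04, 3.141, -0.0]
contact_force: [-1.7, 0.1, -1.3]
opening: 0.0204
grip_force: 98.1
```

Run:
```python
from h import *
go(.48,-.2495,.054,178.5)
t=snap('top','t4');s=snap('scene','s4')
a=cv2.resize(t[150:250,280:380,::-1],(400,400),interpolation=cv2.INTER_CUBIC)
b=cv2.resize(s[230:330,190:290,::-1],(400,400),interpolation=cv2.INTER_CUBIC)
cv2.imwrite('pics/m4.png',np.hstack([a,b]))
```

```text
t 5.7 pos [ 0.4786 -0.2498  0.0533] yaw 178.53 zaxis [ 0. -0. -1.] F [-1.7  0.1 -1.3] open 0.0204 grip 98.1
shift cm [-0.13  0.03 -0.07] turn 0.03
```

View pics/m4.png

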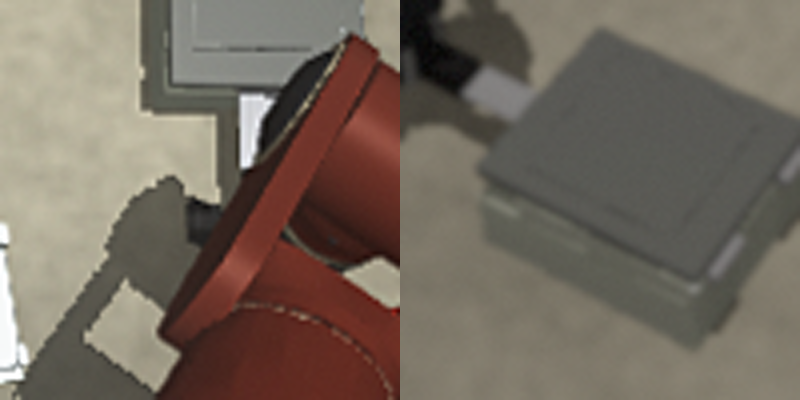

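The blade now goes under the lid edge. Its tip is about 22 mm inside the slot and nothing is pushing back, so I start levering along the hinge arc.

>>> servo_tool:
  increments:
    - [[0,0,0,-0.8,0],[0,0,0,-1.6,0],[0,-0.1,0,-2.4,0],[0,-0.25,0,-3.2,0],[0,-0.4,0,-4,0]]

```text
t: 6.3
tool_pos: [0.4817, -0.2497, 0.0938]
tool_rot: [-0.041, -3.14, -0.0]
contact_force: [-2.0, 0.2, -3.7]
opening: 0.0201
grip_force: 97.8
```

```bash
python3 -c "
from h import *
go(.483,-.2495,.094,178.5);print(ctrl.get_obs()['wrist_torque'])"
```

```text
t 6.3 pos [ 0.4817 -0.2497  0.0938] yaw 178.52 zaxis [-0.001  0.    -1.   ] F [-2.   0.2 -3.7] open 0.0201 grip 97.8
shift cm [-0.13  0.03 -0.02] turn 0.02
[0.05922519 0.48346845 0.03852993]
```

Fz is −3.7 N, so the blade is lifting the lid. I continue along the arc.

>>> servo_tool:
  increments:
    - [[0,-0.2,0,-0.6,0],[0,-0.4,0,-1.2,0],[0,-0.7,0,-1.8,0],[0,-1,0,-2.4,0],[0,-1.2,0,-3,0]]

```text
t: 6.8
tool_pos: [0.4947, -0.2502, 0.1238]
tool_rot: [0.04, 3.141, -0.0]
contact_force: [0.2, 0.8, -3.9]
opening: 0.0201
grip_force: 97.8
```

>>> servo_tool:
  increments:
    - [[0,-0.4,0,-0.6,0],[0,-0.8,0,-1.1,0],[0,-1.2,0,-1.6,0],[0,-1.6,0,-2.1,0],[0,-2,0,-2.6,0]]

```text
t: 7.3
tool_pos: [0.5145, -0.2507, 0.1497]
tool_rot: [0.041, 3.141, -0.0]
contact_force: [-0.5, -0.2, -2.5]
opening: 0.0203
grip_force: 97.8
```

>>> servo_tool:
  increments:
    - [[0,-0.5,0,-0.4,0],[0,-1,0,-0.8,0],[0,-1.5,0,-1.2,0],[0,-2,0,-1.6,0],[0,-2.6,0,-2,0]]

```text
t: 7.8
tool_pos: [0.5405, -0.2514, 0.1696]
tool_rot: [0.041, 3.141, -0.0]
contact_force: [-2.5, 0.3, -2.3]
opening: 0.0203
grip_force: 97.9
```

Run:
```python
from h import *
go(.56,-.2495,.18,178.5)
t=snap('top','t5');s=snap('scene','s5')
a=cv2.resize(t[100:250,270:390,::-1],(400,500),interpolation=cv2.INTER_CUBIC)
b=cv2.resize(s[190:340,180:300,::-1],(400,500),interpolation=cv2.INTER_CUBIC)
cv2.imwrite('pics/m5.png',np.hstack([a,b]))
```

```text
t 7.8 pos [ 0.5405 -0.2514  0.1696] yaw 178.52 zaxis [ 0. -0. -1.] F [-2.5  0.3 -2.3] open 0.0203 grip 97.9
shift cm [-1.94  0.24 -1.04] turn 0.02
```

View pics/m5.png

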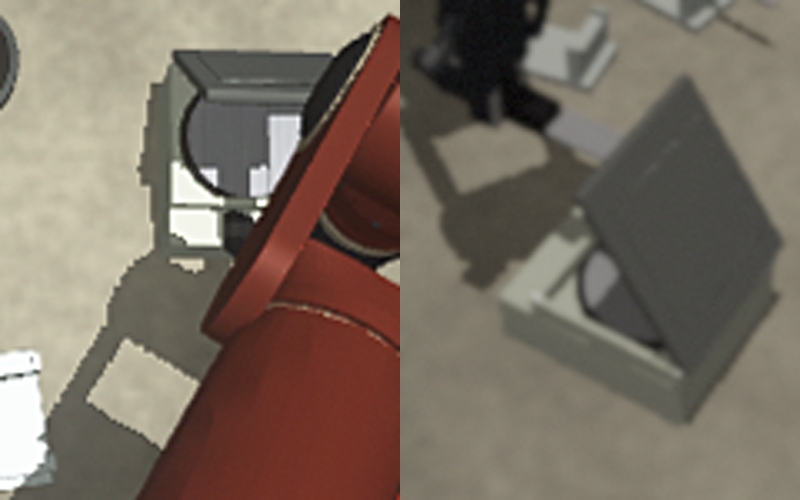

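The lid stands at about 60° (scene lid edge from (580,205) to (685,75)), and the blade is pushing its underside. I push further for margin, then back out straight.

>>> servo_tool:
  increments:
    - [[0,-0.6,0,-0.3,0],[0,-1.2,0,-0.6,0],[0,-1.8,0,-0.8,0],[0,-2.4,0,-1,0],[0,-3,0,-1.2,0]]

```text
t: 8.4
tool_pos: [0.5708, -0.2522, 0.1816]
tool_rot: [0.041, 3.141, -0.0]
contact_force: [-1.6, 0.7, -1.1]
opening: 0.0201
grip_force: 98.0
```

>>> servo_tool:
  increments:
    - [[0,0,0,0,0],[0,1.5,0,0,0],[0,4,0,0,0],[0,8,0,0,0],[0,12,0,0,0]]

```text
t: 8.9
tool_pos: [0.4496, -0.249, 0.1814]
tool_rot: [0.039, 3.14, -0.001]
contact_force: [0.2, -0.4, -0.2]
opening: 0.0205
grip_force: 98.0
```

Run:
```python
from h import *
go(.437,-.06,.18,184.9)
t=snap('top','t6');s=snap('scene','s6')
a=cv2.resize(t[100:250,270:390,::-1],(400,500),interpolation=cv2.INTER_CUBIC)
b=cv2.resize(s[190:340,180:300,::-1],(400,500),interpolation=cv2.INTER_CUBIC)
cv2.imwrite('pics/m6.png',np.hstack([a,b]))
```

```text
t 8.9 pos [ 0.4496 -0.249   0.1814] yaw 178.57 zaxis [ 0.001 -0.001 -1.   ] F [ 0.2 -0.4 -0.2] open 0.0205 grip 98.0
shift cm [ 1.73 18.86  0.13] turn -6.33
```

View pics/m6.png

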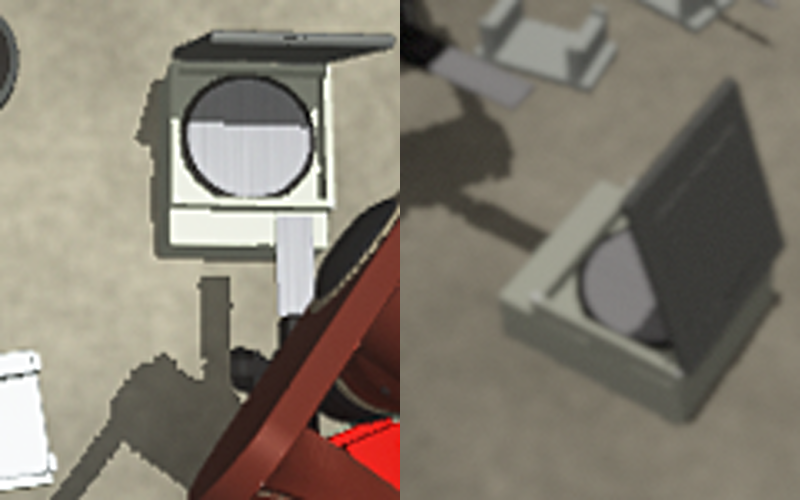

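The lid stands at about 75° and stays there (scene edge from (628,205) to (735,80)), and the blade is clear of it. Next I return to the rest.

>>> servo_tool:
  increments:
    - [[0,0.4,4,0,-1.5],[0,0.8,8,0,-3],[0,1.2,12,0,-4.5],[0,1.5,16,0,-6.3],[0,1.7,18.9,0,-6.3]]

```text
t: 9.5
tool_pos: [0.4386, -0.0576, 0.1819]
tool_rot: [-0.135, 3.136, 0.0]
contact_force: [1.2, -0.7, -1.2]
opening: 0.0204
grip_force: 98.3
```

>>> servo_tool:
  increments:
    - [[0,0,0,3,0],[0,0,0,6,0],[0,0,0,9,0],[0,0,0,9,0],[0,0,0,9,0]]

```text
t: 10.0
tool_pos: [0.4385, -0.0596, 0.0918]
tool_rot: [-0.132, 3.139, 0.0]
contact_force: [-0.0, 0.4, -0.4]
opening: 0.0206
grip_force: 98.3
```

Run:
```python
from h import *
go(.437,-.060,.052,184.9)
i=snap('wrist','w7');cv2.imwrite('pics/w7b.png',cv2.resize(i[:,:,::-1],(800,600),interpolation=cv2.INTER_CUBIC))
```

```text
t 10.0 pos [ 0.4385 -0.0596  0.0918] yaw -175.17 zaxis [ 0.  0. -1.] F [-0.   0.4 -0.4] open 0.0206 grip 98.3
shift cm [ 0.16 -0.03  3.98] turn -0.07
```

View pics/w7b.png

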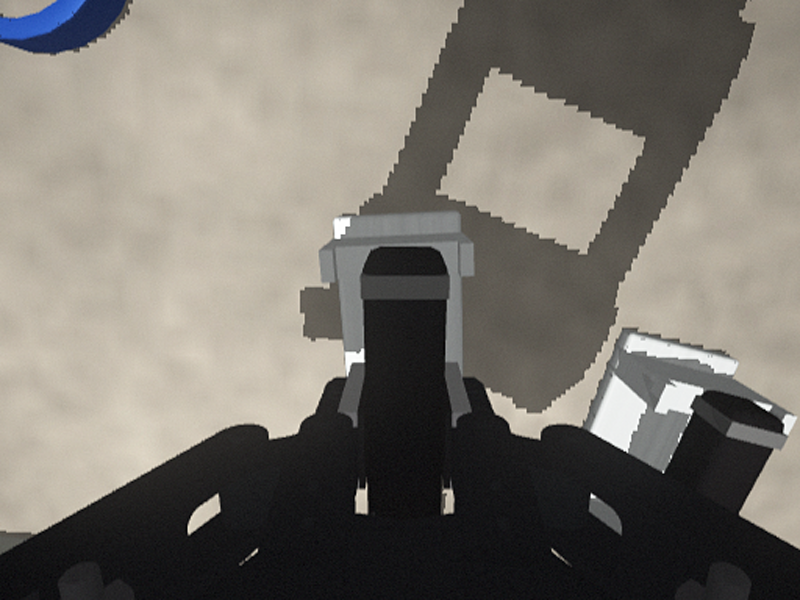

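The handle sits in the gripper exactly as after the grasp (rear end at (404,275)), and it is centred over the rest (end lips at columns 325–472). I lower slowly and check the force.

>>> servo_tool:
  increments:
    - [[0,0.1,0,1.2,0],[0,0.1,0,2.4,0],[0,0.1,0,3.3,0],[0,0.1,0,3.8,0],[0,0.1,0,3.8,0]]

```text
t: 10.55
tool_pos: [0.4375, -0.06, 0.0545]
tool_rot: [0.132, -3.138, 0.0]
contact_force: [-6.0, 1.6, 11.6]
opening: 0.0203
grip_force: 99.8
```

```bash
python3 -c "
from h import *
go(.437,-.06,.052,184.9)"
```

```text
t 10.55 pos [ 0.4375 -0.06    0.0545] yaw -175.17 zaxis [-0.001 -0.    -1.   ] F [-6.   1.6 11.6] open 0.0203 grip 99.8
shift cm [0.05 0.   0.25] turn -0.07
```

It is seated on the supports (11.6 N upward), so I release and rise.

>>> servo_tool:
  increments:
    - [[3,0,0,-0.2,0],[6,0,0,-0.2,0],[6,0,0,-0.2,0],[6,0,0,-0.2,0],[6,0,0,-0.2,0]]
  newtons: 20

```text
t: 11.05
tool_pos: [0.4368, -0.0597, 0.0551]
tool_rot: [0.132, -3.138, -0.0]
contact_force: [0.3, 0.0, -0.5]
opening: 0.0597
grip_force: 0.0
```

>>> servo_tool:
  increments:
    - [[6,0,0,-3,0],[6,0,0,-7,0],[6,0,0,-11,0],[6,0,0,-15,0],[6,0,0,-17,0]]

```text
t: 11.55
tool_pos: [0.4384, -0.0602, 0.2297]
tool_rot: [-0.132, 3.133, -0.003]
contact_force: [0.2, -0.8, -0.7]
opening: 0.0599
grip_force: 0.0
```

>>> servo_tool:
  increments:
    - [[6,0,0,0,0],[6,0,0,0,0],[6,0,0,0,0]]

```text
t: 11.85
tool_pos: [0.4361, -0.0594, 0.2232]
tool_rot: [0.132, -3.136, -0.002]
contact_force: [-0.2, -0.1, 0.4]
opening: 0.0599
grip_force: 0.0
```

Run:
```python
from h import *
go(.434,-.06,.22,185)
w=snap('wrist','w8');s=snap('scene','s8')
a=cv2.resize(w[:,100:400,::-1],(400,512));b=cv2.resize(s[100:340,180:368,::-1],(400,512),interpolation=cv2.INTER_CUBIC)
cv2.imwrite('pics/m8.png',np.hstack([a,b]))
```

```text
t 11.85 pos [ 0.4361 -0.0594  0.2232] yaw -175.18 zaxis [-0.003  0.001 -1.   ] F [-0.2 -0.1  0.4] open 0.0599 grip 0.0
shift cm [ 0.21 -0.04  0.32] turn -0.18
```

View pics/m8.png

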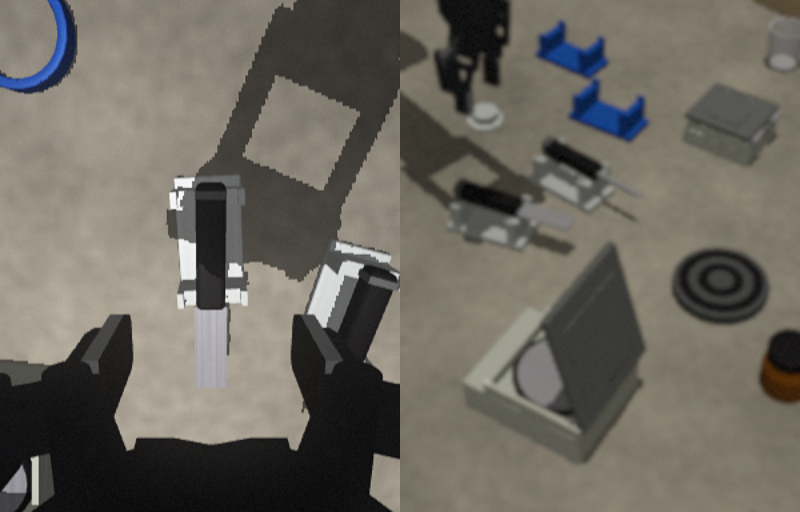

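The tool lies level and centred on its rest (handle at (210,245)). The large lid is open at (590,340), the small case is shut at (730,120), and the gripper is clear. I hand the job in.

```bash
python3 -c "
from station import ctrl
print(ctrl.finish_job())"
```

```text
the job is handed in; nothing more can be done
None
```

The job is handed in: I levered the larger case's lid open to about 75° with the blade, the smaller case is still shut, and the pry tool is back on its rest with the gripper clear; the judge's result was not shown.

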